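# Set out reagent bottles by height on the viewing base

### The arm

A 6-joint arm with a two-finger parallel gripper is mounted at the origin on the work surface. World frame = base frame: x ahead of the robot, y to its left, z up, the work surface at z = 0. Lengths are in m, angles in degrees, forces in N, time in s.
With the tool pointing down it reaches from about 0.3 to 0.75 m from the base axis. Payload 8.5 kg.
Tool frame: the origin (TCP) lies on the centre line of the jaws, within the pads' length; the fingertips stand 11 mm ahead of it and the grasp point (between the pads) lies 8 mm behind it; z points along the fingers, y is the line along which they close (so a half turn about z gives the same grasp; the last joint's range is limited). The gripper opens to 85 mm and grips with 20 to 120 N. Pads are 22 mm wide; open, the fingers measure 114 mm over their backs; the gripper's body (76 mm by 85 mm) begins 54 mm behind the grasp point. The pads swing forward as they close: fully open they stand 13 mm farther back than shut.
Start: joints at [64.383, 21.807, 74.336, -0, 83.858, -12.336], TCP at [0.126, 0.535, 0.242] pointing down, gripper open.
Joint ranges: [-178.18, 178.18], [-50.72, 133.34], [12.68, 142.11], [-81.47, 261.47], [9.98, 163.14], [-165.26, 165.26]. Speed limits (degrees/s): [136.94, 136.94, 180, 180, 180, 180].

### API

Orientations are given as a 3x3 rotation matrix whose columns are the frame's x, y, z axes.
In Python, from rig import env, eyes, monitor, job gives the robot as it stands (env), with the cameras (eyes), the readings (monitor) and the job (job).
- The arm moves only by the tool creep_tool, called as name(argument=value, ...) on one line, values as JSON. Schema: {"type":"object","properties":{"motion":{"type":"array","items":{"type":"number"},"minItems":5,"maxItems":50},"grip_n":{"type":"number"},"only":{"type":"string"},"quiet":{"type":"boolean"},"lines":{"type":"string"}},"required":["motion"],"additionalProperties":false}. motion is one flat list of numbers that holds 1 to 10 rows one after another, with no inner brackets; each row has 5 numbers: dx, dy, dz in shares of the most that a row can go, 1 being 50 mm, then a turn about the tool's z in fractions of the full range, 1 being 45 degrees, then the finger opening in m; each row shifts and turns the commanded pose from where the row before left it, along the tool's axes as they then stand; what a row does not reach is not made up. A row lasts 1/10 s, in which the tool goes at most 0.05 m and 8.59 degrees, less where a joint would pass 70% of its speed; a pose out of reach is approached as far as the arm can. The fingers move at their own pace and stop on an object; grip_n is the grip in N (left out, the last holds). Time passes only in rows, so rows that do not move let the fingers close. The tool returns the time, the measured TCP pose, the force, the opening and the grip force at its end. only (a regular expression) keeps the lines of the reply that match it, lines (a string "A,B") keeps lines A to B, and quiet returns only ok. A shift or turn number past 1, either way, is cut back to 1. Input that does not fit is refused with a message, and nothing moves.
- monitor.observe(): the state, without advancing time (a new reading comes with each control period).
- eyes.get_image(name): name is "side" or "top" or "wrist"; returns a dict with "pixels" (480x640x3 uint8, red, green, blue), "K" (3x3 intrinsics, pixels), "extrinsics" (4x4, takes a point from world to camera coordinates). Camera axes: x right, y down, z forward; pixel columns grow to the right and rows downward; lengths in m; the calibration is good to about 2 mm. A picture is of the moment at which its call begins. There is no depth.
- job.close_job(): hands the job in; it is judged then, once.
The state is a dict: "time_s": time; "q": joint angles; "qvel": joint speeds; "joint_efforts": joint torques, N m; "position": TCP position; "tool_rot": TCP orientation; "ft_force": force on the tool from outside, world axes, zero at the start; "wrist_torque": the same for the moment, N m; "grip_width": finger opening in m; "gripper_force": force on a finger pad.
Only numpy, scipy, OpenCV 4.12 (cv2) and the standard library are available. Lean on these libraries where they do the work, as an engineer would, in place of code of your own. Each camera call takes 0.05 s, during which the arm holds its last target. There are 200 camera calls.

### The job

Line up the four white-capped amber reagent bottles on the row of four white pads in order of height, one in the middle of each pad: the tallest on the pad next to the blue pipette-tip box, then the next tallest, and so on down to the shortest at the far end. Leave them all standing upright without knocking any over, and leave the little pink-lidded sample jar where it stands.

Things in the scene. Friction and masses are not known exactly. Their poses are not given: they have to be found in the camera images.
- bottle_p: Amber glass bottle with a white cylindrical screw cap, 91 mm tall overall (the third tallest of the four), body 46 mm in diameter, about 130 g, loose, standing upright. The top 24 mm is the cap, 33 mm in diameter and grippable; a thin neck and sloping shoulder lie below it. Origin: centre of the underside; z up along the bottle. Round, so its yaw does not matter.
- bottle_q: Amber glass bottle with a white cylindrical screw cap, 128 mm tall overall (the tallest), body 62 mm in diameter, about 260 g, loose, standing upright. The top 24 mm is the cap, 40 mm in diameter and grippable; a thin neck and sloping shoulder lie below it. Origin: centre of the underside; z up along the bottle. Round, so its yaw does not matter.
- bottle_r: Amber glass bottle with a white cylindrical screw cap, 74 mm tall overall (the shortest), body 38 mm in diameter, about 90 g, loose, standing upright. The top 24 mm is the cap, 30 mm in diameter and grippable; a thin neck and sloping shoulder lie below it. Origin: centre of the underside; z up along the bottle. Round, so its yaw does not matter.
- bottle_s: Amber glass bottle with a white cylindrical screw cap, 108 mm tall overall (the second tallest), body 54 mm in diameter, about 190 g, loose, standing upright. The top 24 mm is the cap, 36 mm in diameter and grippable; a thin neck and sloping shoulder lie below it. Origin: centre of the underside; z up along the bottle. Round, so its yaw does not matter.
- pad_a: One of four identical white discs, 80 mm in diameter and 3 mm thick, fixed in a straight row 90 mm apart on a low steel base 104 mm wide whose top is 24 mm above the bench. Which of the four places in the row this one has changes from start to start. Origin: centre of the disc's underside (24 mm above the bench), z up; a bottle stands on its top face, 3 mm above the origin.
- pad_b: One of four identical white discs, 80 mm in diameter and 3 mm thick, fixed in a straight row 90 mm apart on a low steel base 104 mm wide whose top is 24 mm above the bench. Which of the four places in the row this one has changes from start to start. Origin: centre of the disc's underside (24 mm above the bench), z up; a bottle stands on its top face, 3 mm above the origin.
- pad_c: One of four identical white discs, 80 mm in diameter and 3 mm thick, fixed in a straight row 90 mm apart on a low steel base 104 mm wide whose top is 24 mm above the bench. Which of the four places in the row this one has changes from start to start. Origin: centre of the disc's underside (24 mm above the bench), z up; a bottle stands on its top face, 3 mm above the origin.
- pad_d: One of four identical white discs, 80 mm in diameter and 3 mm thick, fixed in a straight row 90 mm apart on a low steel base 104 mm wide whose top is 24 mm above the bench. Which of the four places in the row this one has changes from start to start. Origin: centre of the disc's underside (24 mm above the bench), z up; a bottle stands on its top face, 3 mm above the origin.
- tip_box: Blue pipette-tip box with a white perforated top, 100 x 62 x 43 mm, fixed on the bench just beyond one end of the row of pads, in line with it: its centre is 100 mm from the centre of the nearest pad. Which end of the row it is at changes (a low pile of round culture dishes is at the other end). Origin: centre of its underside; y along the row.
- sample_jar: Low white sample jar with a pink lid, 46 mm in diameter, 41 mm tall, loose, standing among the bottles; it is not part of the row and stays where it is. Origin: centre of its underside.

How it is judged:
By the outcome, as a careful person would: the job done as asked, in the order asked, and still so for the second after the job is handed in, with the robot touching nothing.
It also fails if it takes over 118 s, if anything falls off the work surface, if the arm or the gripper's body presses on something with over 40 N, if the wrist force passes 120 N, or if a joint passes its speed limit or range.

## Working session

There is one attempt and no reset: what is moved stays moved. The work goes in short steps, Python scripts to look and compute and a tool call to move; the robot and the scene stay as the last step left them, time stands still between calls to the robot, and variables do not carry over. Pictures are saved under pics/ and viewed, at most 14 in all, crops included, and the job is handed in when it is done.

```bash
ls; mkdir -p pics
```

Run:
```python
from rig import env, eyes, monitor, job
import cv2
for n in("top","side"):
    d=eyes.get_image(n); cv2.imwrite(f"pics/{n}0.png",d["pixels"][:,:,::-1]); print(n,d["K"].tolist(),d["extrinsics"].round(4).tolist())
o=monitor.observe(); print(o["time_s"],o["position"],o["tool_rot"])
```

```text
pics
rig.py
top [[455.4502087885238, 0.0, 315.2349052903284], [0.0, 455.4502087885238, 239.69173815126976], [0.0, 0.0, 1.0]] [[0.027, -0.9996, 0.0111, -0.0118], [-0.9953, -0.0279, -0.0929, 0.5819], [0.0932, -0.0085, -0.9956, 0.7152], [0.0, 0.0, 0.0, 1.0]]
side [[623.9942601388434, 0.0, 321.27477950901226], [0.0, 623.9942601388434, 223.3786721977599], [0.0, 0.0, 1.0]] [[-0.7912, -0.6116, 0.0042, 0.4453], [-0.4695, 0.6029, -0.645, 0.3025], [0.3919, -0.5123, -0.7641, 0.8138], [0.0, 0.0, 0.0, 1.0]]
0.1 [0.1262249  0.53505964 0.24177384] [[-9.73263246e-01  2.29691737e-01 -6.00533763e-04]
 [ 2.29692306e-01  9.73262590e-01 -1.17308522e-03]
 [ 3.15029062e-04 -1.27965872e-03 -9.99999132e-01]]
```

View pics/top0.png

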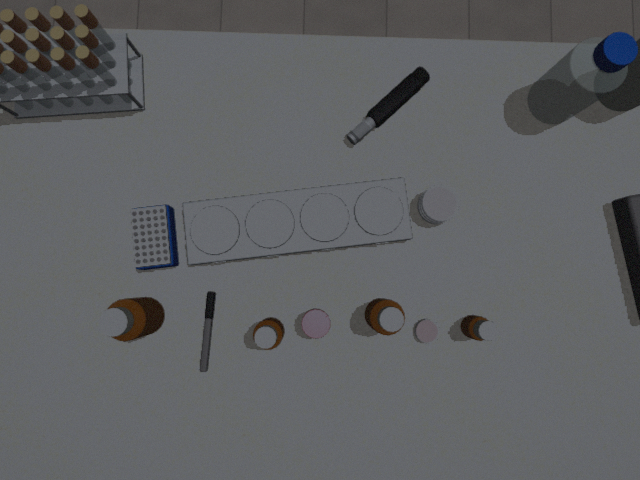

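View pics/side0.png

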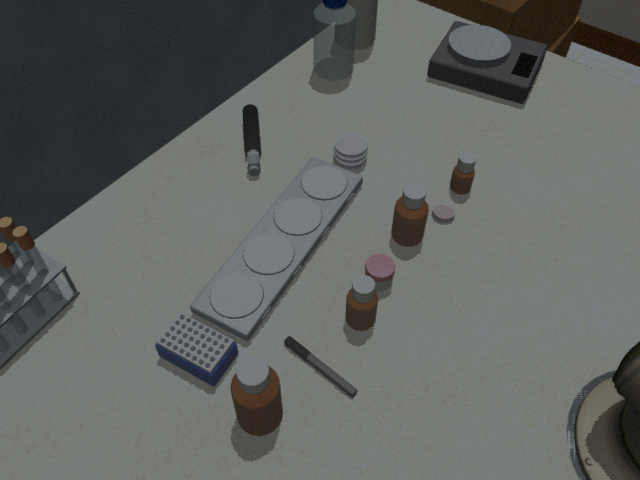

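The top view shows the tip box at the left (153,237), with pads running right at (215,230), (270,223), (325,217) and (379,210). Caps: q (118,322), p (266,338), s (391,320), r (486,329); the jar is at (316,323). In the side view the caps are q (254,373), p (363,289), s (414,193), r (467,161). Next I zoom in to segment the caps.

Run:
```python
import cv2,numpy as np
t=cv2.imread("pics/top0.png");s=cv2.imread("pics/side0.png")
def c(im,u,v,h=25):
    a=cv2.resize(im[v-h:v+h,u-h:u+h],(200,200),interpolation=cv2.INTER_NEAREST).astype(float)
    return np.clip(a*1.5,0,255).astype(np.uint8)
R=[[c(t,*p) for p in((118,322),(266,338),(391,320),(486,329))],[c(s,*p) for p in((254,373),(363,289),(414,193),(467,161))],[c(t,215,230,32),c(t,379,210,32),c(s,237,296,32),c(s,325,181,32)]]
cv2.imwrite("pics/m.png",np.vstack([np.hstack(r) for r in R]))
```

```text
(no output)
```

View pics/m.png

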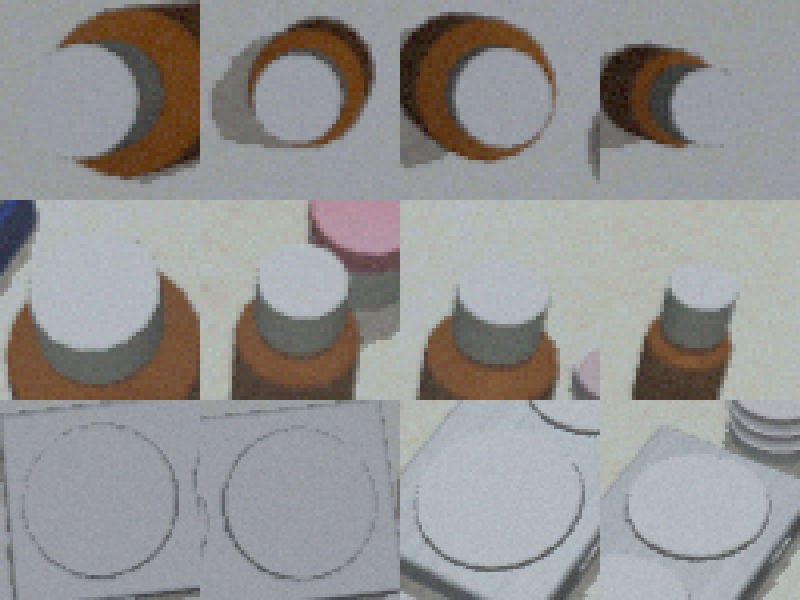

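Create h.py:
```python
import cv2,numpy as np
from rig import env, eyes, monitor, job
def cam(n):
    d=eyes.get_image(n); return d["pixels"],d["K"],d["extrinsics"]
def ray(K,E,uv):
    R,t=E[:3,:3],E[:3,3]; d=R.T@np.linalg.inv(K)@np.array([uv[0],uv[1],1.]); return -R.T@t,d
def onz(K,E,uv,z):
    c,d=ray(K,E,uv); return c+d*(z-c[2])/d[2]
def tri(a,b):
    A=[];y=[]
    for K,E,uv in(a,b):
        c,d=ray(K,E,uv); d/=np.linalg.norm(d); P=np.eye(3)-np.outer(d,d); A.append(P);y.append(P@c)
    x,*_=np.linalg.lstsq(np.vstack(A),np.hstack(y),rcond=None)
    return x,np.linalg.norm(np.vstack(A)@x-np.hstack(y))
def blob(m,seed):
    n,l,st,ce=cv2.connectedComponentsWithStats(m.astype(np.uint8)); k=l[seed[1],seed[0]]
    if k==0: return None
    c,_=cv2.findContours((l==k).astype(np.uint8),cv2.RETR_EXTERNAL,cv2.CHAIN_APPROX_NONE)
    c=max(c,key=len); return cv2.fitEllipse(cv2.convexHull(c)),st[k]
def fmt(v,n=4): return np.round(np.asarray(v,float),n).tolist()
```

Run:
```python
from h import *
T,Kt,Et=cam("top");S,Ks,Es=cam("side")
b=cv2.bilateralFilter(S,7,25,3).astype(int)
for p in((254,370),(363,289),(414,190),(467,160),(430,100),(237,296),(320,295),(278,320)): print(p,b[p[1],p[0]])
top=[(113,322.2),(265.8,337.8),(392,319.4),(488.8,330.6),(215.2,230.2),(379.2,210.6)]
seeds=[(254,370),(363,287),(414,190),(467,160),(237,296),(325,181)]
m=(b[...,0]-b[...,2]<8)&(b.sum(2)>510)
for n,t,s in zip("qpsr14",top,seeds):
    r=blob(m,s)
    if r is None: print(n,"none");continue
    (c,ax,an),st=r; x,e=tri((Kt,Et,t),(Ks,Es,np.array(c))); print(n,fmt(c,1),fmt(ax,1),fmt(an,0),st.tolist(),fmt(x),round(e,4))
```

```text
(254, 370) [119 123 127]
(363, 289) [119 123 127]
(414, 190) [119 123 127]
(467, 160) [120 124 127]
(430, 100) [120 124 121]
(237, 296) [120 123 127]
(320, 295) [119 122 117]
(278, 320) [119 123 122]
q none
p none
s none
r none
1 none
4 none
```

Run:
```python
from h import *
T,Kt,Et=cam("top");S,Ks,Es=cam("side")
b=cv2.GaussianBlur(S.astype(np.float32),(0,0),1.)
top=[(113,322.2),(265.8,337.8),(392,319.4),(488.8,330.6),(215.2,230.2),(379.2,210.6)]
seeds=[(254,370),(363,287),(414,190),(467,160),(237,296),(325,181)]
for n,t,s in zip("qpsr14",top,seeds):
  sm=b[s[1]-3:s[1]+4,s[0]-3:s[0]+4].mean((0,1)); print(n,fmt(sm,0))
  for th in(0.45,.6):
    m=(b[...,2]-b[...,0]>th*(sm[2]-sm[0]))&(b.sum(2)>.88*sm.sum())
    r=blob(m,s)
    if r is None: print(n,"none");continue
    (c,ax,an),st=r; x,e=tri((Kt,Et,t),(Ks,Es,np.array(c))); print(n,fmt(c,1),fmt(ax,1),fmt(an,0),st.tolist(),fmt(x),round(e,4))
```

```text
q [119.0, 123.0, 126.0]
q [249.8, 362.9] [37.4, 42.6] 164.0 [232, 343, 36, 42, 953] [0.4538, 0.2771, 0.1396] 0.0035
q [250.3, 366.4] [34.6, 35.9] 178.0 [232, 349, 36, 36, 775] [0.4528, 0.2788, 0.1348] 0.0026
p [120.0, 123.0, 127.0]
p [362.9, 283.5] [17.1, 21.3] 106.0 [353, 275, 21, 18, 294] [0.4315, 0.0734, 0.0929] 0.0015
p [362.9, 283.7] [16.8, 21.2] 105.0 [353, 275, 21, 18, 288] [0.4314, 0.0734, 0.0925] 0.0015
s [120.0, 124.0, 127.0]
s [414.1, 189.6] [16.0, 22.4] 105.0 [403, 181, 23, 18, 281] [0.4639, -0.1068, 0.1125] 0.0009
s [414.2, 190.0] [15.4, 21.5] 104.0 [404, 182, 22, 17, 265] [0.4638, -0.107, 0.1115] 0.0008
r [113.0, 117.0, 119.0]
r [467.6, 157.0] [10.6, 17.2] 97.0 [459, 152, 18, 11, 151] [0.448, -0.2592, 0.0762] 0.0003
r [467.7, 157.2] [10.4, 16.2] 99.0 [460, 152, 17, 11, 140] [0.4479, -0.2594, 0.0756] 0.0002
1 [120.0, 124.0, 128.0]
1 [280.1, 243.8] [90.4, 235.0] 41.0 [191, 157, 173, 176, 10124] [0.5607, 0.1306, 0.1478] 0.031
1 [275.6, 246.4] [76.4, 250.6] 39.0 [192, 157, 169, 176, 10021] [0.5637, 0.1332, 0.1411] 0.0273
4 [120.0, 124.0, 128.0]
4 [280.1, 243.8] [90.0, 235.6] 41.0 [191, 157, 173, 176, 10113] [0.701, -0.1068, -0.2043] 0.0577
4 [275.8, 246.1] [78.6, 245.4] 39.0 [192, 157, 169, 176, 10007] [0.7051, -0.1043, -0.2115] 0.0642
```

Run:
```python
from h import *
T,Kt,Et=cam("top");S,Ks,Es=cam("side")
for n,t,s,z in(("q",(113,322.2),(253,372.7),.128),("pad1",(215.2,230.2),(237.2,295.4),.027),("pad4",(379.2,210.6),(324.5,182),.027),
 ("p",(265.8,337.8),(362.9,283.6),.091),("s",(392,319.4),(414.2,189.8),.108),("r",(488.8,330.6),(467.7,157.1),.074),("jar",(316,323),(380,266),.041)):
    x,e=tri((Kt,Et,t),(Ks,Es,s)); print(n,fmt(x),round(e,4),fmt(onz(Kt,Et,t,z)),fmt(onz(Ks,Es,s,z)))
```

```text
q [0.4502, 0.2812, 0.126] 0.0005 [0.4507, 0.2805, 0.128] [0.4491, 0.2817, 0.128]
pad1 [0.5932, 0.1679, 0.0259] 0.0001 [0.593, 0.1676, 0.027] [0.5927, 0.1684, 0.027]
pad4 [0.6328, -0.0994, 0.0278] 0.0001 [0.633, -0.0995, 0.027] [0.6331, -0.1001, 0.027]
p [0.4315, 0.0734, 0.0927] 0.0015 [0.4304, 0.073, 0.091] [0.4329, 0.073, 0.091]
s [0.4638, -0.1069, 0.1121] 0.0007 [0.463, -0.108, 0.108] [0.4658, -0.1101, 0.108]
r [0.4479, -0.2594, 0.0759] 0.0002 [0.4476, -0.2602, 0.074] [0.4486, -0.2612, 0.074]
jar [0.4492, -0.0004, 0.0401] 0.0 [0.4492, -0.0004, 0.041] [0.4489, 0.0002, 0.041]
```

Careful with the scale: shifts go in shares of 50 mm and turns go in shares of 45 degrees. That gives: 8.52 degrees / 45 = 0.1893.

creep_tool(motion=[0, 0, 0, 0.1893, 0.085, 0, 0, 0, 0.1893, 0.085, 0, 0, 0, 0.1893, 0.085, 0, 0, 0, 0.1893, 0.085, 0, 0, 0, 0.1893, 0.085, 0, 0, 0, 0.1893, 0.085, 0, 0, 0, 0.1893, 0.085, 0, 0, 0, 0.1893, 0.085, 0, 0, 0, 0.1893, 0.085], grip_n=40)

```text
time_s: 1.3
position: [0.1263, 0.5353, 0.2423]
tool_rot: [[0.005, 1.0, 0.0], [1.0, -0.005, -0.0], [-0.0, 0.0, -1.0]]
ft_force: [0.3, -0.2, -0.4]
grip_width: 0.0851
gripper_force: 0.0
```

creep_tool(motion=[-0.6, 0.72, 0, 0, 0.06, -0.6, 0.72, 0, 0, 0.06, -0.6, 0.72, 0, 0, 0.06, -0.6, 0.72, 0, 0, 0.06, -0.6, 0.72, 0, 0, 0.06, -0.6, 0.72, 0, 0, 0.06, -0.6, 0.72, 0, 0, 0.06, -0.6, 0.72, 0, 0, 0.06, -0.28, 0.72, 0, 0, 0.06, 0, 0, 0, 0, 0.06])

```text
time_s: 2.3
position: [0.4541, 0.2793, 0.2418]
tool_rot: [[0.004, 1.0, 0.001], [1.0, -0.004, -0.0], [-0.0, 0.001, -1.0]]
ft_force: [-0.1, -0.3, -0.2]
grip_width: 0.0603
gripper_force: 0.0
```

```bash
python3 -c "
from rig import env, eyes, monitor, job;o=monitor.observe();print(o['position'],o['tool_rot'].round(4).tolist(),o['q'])"
```

```text
[0.45412635 0.27926424 0.24182633] [[0.0039, 1.0, 0.0009], [1.0, -0.0039, -0.0004], [-0.0004, 0.0009, -1.0]] [ 1.88749606e+01  2.01175502e+01  7.70739062e+01 -3.85055180e-02
  8.27692171e+01  1.91017456e+01]
```

Run:
```python
from h import *
d=eyes.get_image("wrist"); cv2.imwrite("pics/w0.png",d["pixels"][:,:,::-1]); print(fmt(d["K"]),fmt(d["extrinsics"])); print(monitor.observe()["position"])
```

```text
[[350.6136, 0.0, 321.6594], [0.0, 350.6136, 236.4173], [0.0, 0.0, 1.0]] [[1.0, -0.0052, 0.0016, -0.4522], [-0.0054, -0.9525, 0.3044, 0.2281], [-0.0, -0.3044, -0.9526, 0.4646], [0.0, 0.0, 0.0, 1.0]]
[0.45208482 0.28031991 0.24183653]
```

View pics/w0.png

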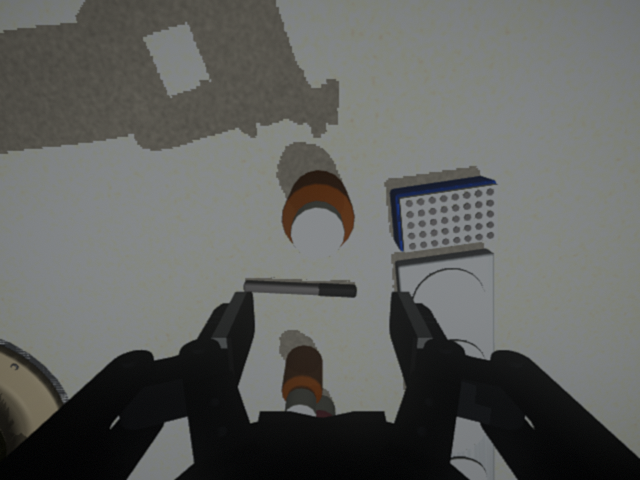

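The wrist view shows q's cap centred near (318,231), midway between the fingers in image x, with p behind it at (303,390).

Run:
```python
from h import *
T,K,E=cam("wrist")
print(fmt(onz(K,E,(317.7,231.3),.128)), fmt(onz(K,E,(317.7,231.3),.126)),monitor.observe()["position"])
```

```text
[0.4484, 0.2828, 0.128] [0.4483, 0.2822, 0.126] [0.45081447 0.28108485 0.24199571]
```

In the tool's units: 0.03 m is 0.6, 0.009 m is 0.18.

creep_tool(motion=[0, 0, 0.6, 0, 0.065, 0, 0, 0.6, 0, 0.065, 0, 0, 0.6, 0, 0.065, 0, 0, 0.4, 0, 0.065, 0, 0, 0.2, 0, 0.065, 0, 0, 0.18, 0, 0.065, 0, 0, 0, 0, 0.065, 0, 0, 0, 0, 0.065], grip_n=40)

```text
time_s: 3.2
position: [0.4507, 0.2818, 0.1141]
tool_rot: [[-0.001, 1.0, 0.001], [1.0, 0.001, 0.0], [0.0, 0.001, -1.0]]
ft_force: [0.2, -0.3, 0.6]
grip_width: 0.0645
gripper_force: 0.0
```

creep_tool(motion=[0, 0, 0, 0, 0.03, 0, 0, 0, 0, 0.03, 0, 0, 0, 0, 0.03, 0, 0, 0, 0, 0.03, 0, 0, 0, 0, 0.03, 0, 0, 0, 0, 0.03], grip_n=40)

```text
time_s: 3.8
position: [0.4509, 0.2816, 0.1142]
tool_rot: [[-0.001, 1.0, 0.002], [1.0, 0.001, 0.001], [0.001, 0.002, -1.0]]
ft_force: [-0.8, -0.4, 5.8]
grip_width: 0.0389
gripper_force: 40.2
```

In the tool's units: -0.02 m is -0.4, -0.01 m is -0.2.

creep_tool(motion=[0, 0, -0.2, 0, 0.03, 0, 0, -0.4, 0, 0.03, 0, 0, -0.4, 0, 0.03, 0, 0, -0.4, 0, 0.03])

```text
time_s: 4.2
position: [0.4502, 0.2814, 0.1843]
tool_rot: [[-0.001, 1.0, -0.001], [1.0, 0.001, -0.0], [-0.0, -0.001, -1.0]]
ft_force: [0.1, -0.3, -2.8]
grip_width: 0.0388
gripper_force: 41.0
```

creep_tool(motion=[-0.2, 0.24, 0, 0, 0.03, -0.4, 0.5, 0, 0, 0.03, -0.4, 0.5, 0, 0, 0.03, -0.4, 0.5, 0, 0, 0.03, -0.4, 0.5, 0, 0, 0.03, -0.3, 0.36, 0, 0, 0.03, -0.18, 0.24, 0, 0, 0.03, 0, 0, 0, 0, 0.03, 0, 0, 0, 0, 0.03, 0, 0, 0, 0, 0.03])

```text
time_s: 5.2
position: [0.5918, 0.1683, 0.1832]
tool_rot: [[-0.002, 1.0, -0.001], [1.0, 0.002, 0.0], [0.0, -0.001, -1.0]]
ft_force: [-0.8, 0.3, -2.1]
grip_width: 0.0385
gripper_force: 41.2
```

In the tool's units: 0.02 m is 0.4, 0.01 m is 0.2.

creep_tool(motion=[0, 0.02, 0.4, 0, 0.03, 0, 0, 0.2, 0, 0.03, 0, 0, 0.16, 0, 0.03, 0, 0, 0.04, 0, 0.03, 0, 0, 0, 0, 0.03, 0, 0, 0, 0, 0.03])

```text
time_s: 5.8
position: [0.5938, 0.1677, 0.1439]
tool_rot: [[-0.001, 1.0, 0.001], [1.0, 0.001, 0.0], [0.0, 0.001, -1.0]]
ft_force: [-0.4, 0.3, -2.7]
grip_width: 0.0385
gripper_force: 41.2
```

creep_tool(motion=[0, 0, 0.02, 0, 0.03, 0, 0, 0.02, 0, 0.03, 0, 0, 0, 0, 0.03])

```text
time_s: 6.1
position: [0.5936, 0.1676, 0.1413]
tool_rot: [[-0.001, 1.0, 0.0], [1.0, 0.001, -0.0], [-0.0, 0.0, -1.0]]
ft_force: [0.6, -0.0, -3.1]
grip_width: 0.0388
gripper_force: 41.3
```

In the tool's units: 0.001 m is 0.02.

creep_tool(motion=[0, 0, 0.02, 0, 0.03, 0, 0, 0.02, 0, 0.03, 0, 0, 0, 0, 0.03])

```text
time_s: 6.4
position: [0.5937, 0.1676, 0.1413]
tool_rot: [[-0.001, 1.0, 0.002], [1.0, 0.001, -0.0], [-0.0, 0.002, -1.0]]
ft_force: [-4.4, -0.4, 9.8]
grip_width: 0.0389
gripper_force: 42.7
```

In the tool's units: -0.03 m is -0.6, -0.01 m is -0.2.

creep_tool(motion=[0, 0, 0, 0, 0.045, 0, 0, 0, 0, 0.055, 0, 0, 0, 0, 0.065, 0, 0, 0, 0, 0.065, 0, 0, -0.2, 0, 0.065, 0, 0, -0.6, 0, 0.065, 0, 0, -0.6, 0, 0.065, 0, 0, -0.2, 0, 0.065])

```text
time_s: 7.2
position: [0.5945, 0.1677, 0.2232]
tool_rot: [[-0.001, 1.0, 0.006], [1.0, 0.001, 0.001], [0.0, 0.006, -1.0]]
ft_force: [-0.7, 0.3, 0.7]
grip_width: 0.0648
gripper_force: 0.0
```

creep_tool(motion=[-0.4, -0.2, 0, 0, 0.065, -0.7, -0.32, 0, 0, 0.065, -0.7, -0.32, 0, 0, 0.065, -0.7, -0.32, 0, 0, 0.065, -0.7, -0.32, 0, 0, 0.065, -0.7, -0.32, 0, 0, 0.065, -0.7, -0.32, 0, 0, 0.065, -0.6, -0.32, 0, 0, 0.065, -0.34, -0.18, 0, 0, 0.065, 0, 0, 0, 0, 0.065])

```text
time_s: 8.2
position: [0.4619, -0.1111, 0.2193]
tool_rot: [[0.002, 1.0, -0.0], [1.0, -0.002, -0.0], [-0.0, -0.0, -1.0]]
ft_force: [0.2, 0.5, 0.0]
grip_width: 0.0651
gripper_force: 0.0
```

Run:
```python
from h import *
d=eyes.get_image("wrist"); cv2.imwrite("pics/w1.png",d["pixels"][:,:,::-1]); print(monitor.observe()["position"])
np.savez("w1",K=d["K"],E=d["extrinsics"])
d=eyes.get_image("top"); cv2.imwrite("pics/t1.png",d["pixels"][:,:,::-1])
```

```text
[ 0.4624915  -0.11002093  0.219268  ]
```

View pics/w1.png

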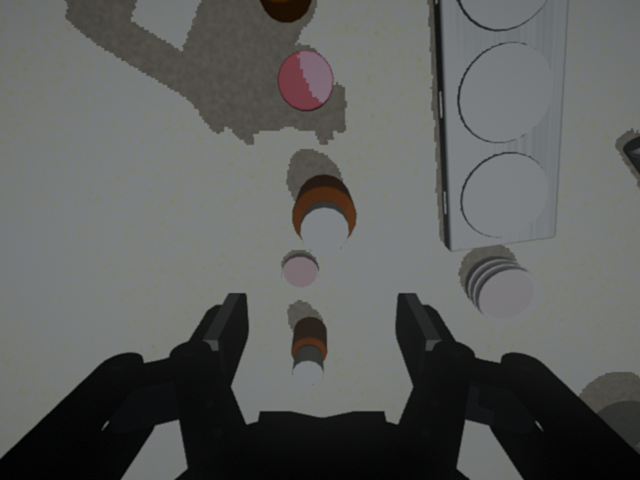

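Wrist view: s's cap is at about (325,229) and centred between the jaws. r is at (308,373), and pad 4 at (505,196).

Run:
```python
from h import *
d=np.load("w1.npz"); K,E=d["K"],d["E"]
print(fmt(onz(K,E,(325,229),.108)),"pad4",fmt(onz(K,E,(505,195.5),.027)),"pad3",fmt(onz(K,E,(505.5,92),.027)),"r",fmt(onz(K,E,(307.7,374),.074)))
```

```text
[0.4635, -0.1061, 0.108] pad4 [0.6328, -0.098, 0.027] pad3 [0.6193, -0.0081, 0.027] r [0.4473, -0.2596, 0.074]
```

In the tool's units: 0.03 m is 0.6, 0.002 m is 0.04.

creep_tool(motion=[0.04, 0.02, 0.6, 0, 0.06, 0, 0, 0.6, 0, 0.06, 0, 0, 0.6, 0, 0.06, 0, 0, 0.4, 0, 0.06, 0, 0, 0.2, 0, 0.06, 0, 0, 0.1, 0, 0.06, 0, 0, 0, 0, 0.06, 0, 0, 0, 0, 0.06], grip_n=40)

```text
time_s: 9.1
position: [0.4643, -0.1075, 0.0951]
tool_rot: [[-0.001, 1.0, 0.001], [1.0, 0.001, -0.001], [-0.001, 0.001, -1.0]]
ft_force: [0.5, -1.1, -0.4]
grip_width: 0.0602
gripper_force: 0.0
```

creep_tool(motion=[0, 0, 0, 0, 0.025, 0, 0, 0, 0, 0.025, 0, 0, 0, 0, 0.025, 0, 0, 0, 0, 0.025, 0, 0, 0, 0, 0.025, 0, 0, 0, 0, 0.025], grip_n=40)

```text
time_s: 9.7
position: [0.4641, -0.1077, 0.0952]
tool_rot: [[-0.001, 1.0, 0.001], [1.0, 0.001, -0.001], [-0.001, 0.001, -1.0]]
ft_force: [-0.7, 0.6, 6.0]
grip_width: 0.0347
gripper_force: 39.5
```

In the tool's units: -0.02 m is -0.4, -0.01 m is -0.2.

creep_tool(motion=[0, 0, -0.2, 0, 0.025, 0, 0, -0.4, 0, 0.025, 0, 0, -0.4, 0, 0.025, 0, 0, -0.4, 0, 0.025])

```text
time_s: 10.1
position: [0.4636, -0.1074, 0.1656]
tool_rot: [[-0.001, 1.0, -0.0], [1.0, 0.001, 0.0], [0.0, -0.0, -1.0]]
ft_force: [0.6, 0.6, -2.8]
grip_width: 0.0348
gripper_force: 40.3
```

creep_tool(motion=[0.26, 0.2, 0, 0, 0.025, 0.6, 0.46, 0, 0, 0.025, 0.6, 0.46, 0, 0, 0.025, 0.6, 0.46, 0, 0, 0.025, 0.6, 0.46, 0, 0, 0.025, 0.6, 0.46, 0, 0, 0.025, 0.3, 0.22, 0, 0, 0.025, 0.16, 0.12, 0, 0, 0.025, 0, 0, 0, 0, 0.025, 0, 0, 0, 0, 0.025])

```text
time_s: 11.1
position: [0.6051, 0.0779, 0.1644]
tool_rot: [[-0.0, 1.0, -0.001], [1.0, 0.0, -0.0], [-0.0, -0.001, -1.0]]
ft_force: [0.0, -0.5, -3.2]
grip_width: 0.0346
gripper_force: 40.6
```

In the tool's units: 0.02 m is 0.4, 0.01 m is 0.2.

creep_tool(motion=[0, 0, 0.4, 0, 0.025, 0, 0, 0.2, 0, 0.025, 0, 0, 0.16, 0, 0.025, 0, 0, 0.04, 0, 0.025, 0, 0, 0, 0, 0.025, 0, 0, 0, 0, 0.025])

```text
time_s: 11.7
position: [0.6059, 0.0785, 0.1249]
tool_rot: [[-0.001, 1.0, 0.001], [1.0, 0.001, -0.0], [-0.0, 0.001, -1.0]]
ft_force: [0.1, -0.2, -2.3]
grip_width: 0.0349
gripper_force: 40.6
```

In the tool's units: 0.001 m is 0.02.

creep_tool(motion=[0, 0, 0.02, 0, 0.025, 0, 0, 0.02, 0, 0.025, 0, 0, 0.02, 0, 0.025, 0, 0, 0, 0, 0.025])

```text
time_s: 12.1
position: [0.6058, 0.0787, 0.1222]
tool_rot: [[-0.001, 1.0, 0.001], [1.0, 0.001, -0.0], [-0.0, 0.001, -1.0]]
ft_force: [-2.2, -0.7, 5.0]
grip_width: 0.0347
gripper_force: 41.2
```

In the tool's units: -0.03 m is -0.6, -0.01 m is -0.2.

creep_tool(motion=[0, 0, 0, 0, 0.045, 0, 0, 0, 0, 0.055, 0, 0, 0, 0, 0.06, 0, 0, 0, 0, 0.06, 0, 0, -0.2, 0, 0.06, 0, 0, -0.6, 0, 0.06, 0, 0, -0.6, 0, 0.06, 0, 0, -0.2, 0, 0.06])

```text
time_s: 12.9
position: [0.6067, 0.0786, 0.2052]
tool_rot: [[-0.001, 1.0, 0.006], [1.0, 0.001, -0.0], [-0.0, 0.006, -1.0]]
ft_force: [0.3, 0.1, -0.3]
grip_width: 0.0597
gripper_force: 0.0
```

creep_tool(motion=[0, -0.3, 0, 0, 0.06, 0, -0.6, 0, 0, 0.06, 0, -0.6, 0, 0, 0.06, 0, -0.6, 0, 0, 0.06, -0.1, -0.6, 0, 0, 0.06, 0, -0.5, 0, 0, 0.06, 0, -0.28, 0, 0, 0.06, 0, 0, 0, 0, 0.06, 0, 0, 0, 0, 0.06])

```text
time_s: 13.8
position: [0.4322, 0.0734, 0.2015]
tool_rot: [[-0.001, 1.0, 0.001], [1.0, 0.001, -0.0], [-0.0, 0.001, -1.0]]
ft_force: [0.6, -0.1, 0.2]
grip_width: 0.0603
gripper_force: 0.0
```

Run:
```python
from h import *
d=eyes.get_image("wrist"); cv2.imwrite("pics/w2.png",d["pixels"][:,:,::-1]); print(monitor.observe()["position"])
np.savez("w2",K=d["K"],E=d["extrinsics"])
```

```text
[0.43246313 0.07339935 0.20138179]
```

View pics/w2.png

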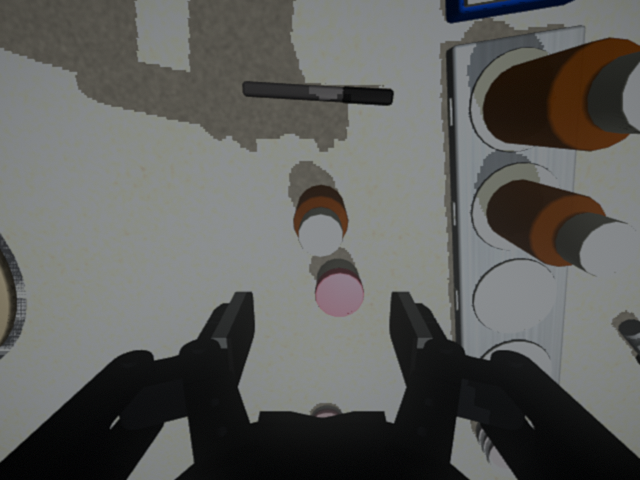

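The wrist view shows q and s upright on pads 1 and 2. p's cap is at (321,234), centred between the jaws, and the jar is at (339,295), low enough to clear the fingers.

In the tool's units: 0.03 m is 0.6, 0.02 m is 0.4.

creep_tool(motion=[0, 0, 0.6, 0, 0.055, 0, 0, 0.6, 0, 0.055, 0, 0, 0.6, 0, 0.055, 0, 0, 0.4, 0, 0.055, 0, 0, 0.2, 0, 0.055, 0, 0, 0.06, 0, 0.055, 0, 0, 0, 0, 0.055, 0, 0, 0, 0, 0.055], grip_n=40)

```text
time_s: 14.65
position: [0.4323, 0.0734, 0.0791]
tool_rot: [[-0.001, 1.0, 0.002], [1.0, 0.001, -0.0], [-0.0, 0.002, -1.0]]
ft_force: [-0.4, 0.4, -0.2]
grip_width: 0.0552
gripper_force: 0.0
```

creep_tool(motion=[0, 0, 0, 0, 0.022, 0, 0, 0, 0, 0.022, 0, 0, 0, 0, 0.022, 0, 0, 0, 0, 0.022, 0, 0, 0, 0, 0.022, 0, 0, 0, 0, 0.022], grip_n=40)

```text
time_s: 15.25
position: [0.432, 0.0735, 0.0791]
tool_rot: [[-0.001, 1.0, 0.002], [1.0, 0.001, -0.0], [-0.0, 0.002, -1.0]]
ft_force: [-1.0, 0.4, 5.7]
grip_width: 0.0316
gripper_force: 39.1
```

In the tool's units: -0.02 m is -0.4, -0.01 m is -0.2.

creep_tool(motion=[0, 0, -0.2, 0, 0.022, 0, 0, -0.4, 0, 0.022, 0, 0, -0.4, 0, 0.022, 0, 0, -0.4, 0, 0.022])

```text
time_s: 15.65
position: [0.4315, 0.0735, 0.1498]
tool_rot: [[-0.001, 1.0, 0.0], [1.0, 0.001, -0.0], [-0.0, 0.0, -1.0]]
ft_force: [0.6, 0.2, -1.8]
grip_width: 0.0316
gripper_force: 39.9
```

creep_tool(motion=[-0.28, 0.2, 0, 0, 0.022, -0.4, 0.4, 0, 0, 0.022, -0.4, 0.6, 0, 0, 0.022, -0.4, 0.6, 0, 0, 0.022, -0.2, 0.6, 0, 0, 0.022, 0, 0.6, 0, 0, 0.022, 0, 0.5, 0, 0, 0.022, 0, 0.25, 0, 0, 0.022, 0, 0, 0, 0, 0.022, 0, 0, 0, 0, 0.022])

```text
time_s: 16.65
position: [0.6187, -0.0109, 0.1475]
tool_rot: [[-0.0, 1.0, -0.002], [1.0, 0.0, 0.0], [0.0, -0.002, -1.0]]
ft_force: [-0.3, 0.1, -2.6]
grip_width: 0.0314
gripper_force: 40.1
```

In the tool's units: 0.02 m is 0.4, 0.01 m is 0.2.

creep_tool(motion=[0, 0, 0.4, 0, 0.022, 0, 0, 0.2, 0, 0.022, 0, 0, 0.16, 0, 0.022, 0, 0, 0.04, 0, 0.022, 0, 0, 0, 0, 0.022, 0, 0, 0, 0, 0.022])

```text
time_s: 17.25
position: [0.6194, -0.0104, 0.1089]
tool_rot: [[-0.001, 1.0, 0.001], [1.0, 0.001, -0.0], [-0.0, 0.001, -1.0]]
ft_force: [0.2, -0.3, -2.1]
grip_width: 0.0317
gripper_force: 40.1
```

Contact is expected at TCP z ≈ 0.106.

In the tool's units: 0.001 m is 0.02.

creep_tool(motion=[0, 0, 0.02, 0, 0.022, 0, 0, 0.02, 0, 0.022, 0, 0, 0.02, 0, 0.022, 0, 0, 0, 0, 0.022])

```text
time_s: 17.65
position: [0.6194, -0.0104, 0.1062]
tool_rot: [[-0.001, 1.0, 0.001], [1.0, 0.001, -0.0], [-0.0, 0.001, -1.0]]
ft_force: [-1.0, 0.5, 5.5]
grip_width: 0.0316
gripper_force: 40.7
```

In the tool's units: -0.03 m is -0.6, -0.01 m is -0.2.

creep_tool(motion=[0, 0, 0, 0, 0.04, 0, 0, 0, 0, 0.05, 0, 0, 0, 0, 0.055, 0, 0, 0, 0, 0.055, 0, 0, -0.2, 0, 0.055, 0, 0, -0.6, 0, 0.055, 0, 0, -0.6, 0, 0.055, 0, 0, -0.2, 0, 0.055])

```text
time_s: 18.45
position: [0.6202, -0.0105, 0.1892]
tool_rot: [[-0.001, 1.0, 0.006], [1.0, 0.001, -0.001], [-0.001, 0.006, -1.0]]
ft_force: [-0.4, -0.5, 0.4]
grip_width: 0.0551
gripper_force: 0.0
```

creep_tool(motion=[-0.4, -0.28, 0, 0, 0.055, -0.7, -0.48, 0, 0, 0.055, -0.7, -0.48, 0, 0, 0.055, -0.7, -0.48, 0, 0, 0.055, -0.7, -0.48, 0, 0, 0.055, -0.7, -0.48, 0, 0, 0.055, -0.6, -0.4, 0, 0, 0.055, -0.49, -0.348, 0, 0, 0.055, 0, 0, 0, 0, 0.055, 0, 0, 0, 0, 0.055])

```text
time_s: 19.45
position: [0.4478, -0.2601, 0.1852]
tool_rot: [[0.001, 1.0, -0.0], [1.0, -0.001, 0.001], [0.001, -0.0, -1.0]]
ft_force: [0.0, -0.2, 1.1]
grip_width: 0.0548
gripper_force: 0.0
```

Run:
```python
from h import *
d=eyes.get_image("wrist"); cv2.imwrite("pics/w3.png",d["pixels"][:,:,::-1]); print(monitor.observe()["position"])
np.savez("w3",K=d["K"],E=d["extrinsics"])
```

```text
[ 0.44816264 -0.25951171  0.18521518]
```

View pics/w3.png

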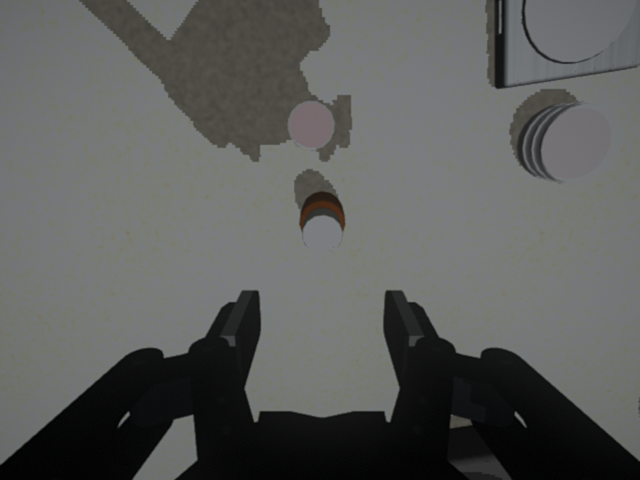

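r's cap is at (322,233), centred between the jaws.

In the tool's units: 0.03 m is 0.6, 0.02 m is 0.4.

creep_tool(motion=[0, 0, 0.6, 0, 0.05, 0, 0, 0.6, 0, 0.05, 0, 0, 0.6, 0, 0.05, 0, 0, 0.4, 0, 0.05, 0, 0, 0.2, 0, 0.05, 0, 0, 0.06, 0, 0.05, 0, 0, 0, 0, 0.05, 0, 0, 0, 0, 0.05], grip_n=40)

```text
time_s: 20.3
position: [0.4485, -0.2602, 0.0633]
tool_rot: [[-0.001, 1.0, 0.001], [1.0, 0.001, -0.001], [-0.001, 0.001, -1.0]]
ft_force: [0.0, -0.5, 0.0]
grip_width: 0.0501
gripper_force: 0.0
```

creep_tool(motion=[0, 0, 0, 0, 0.02, 0, 0, 0, 0, 0.02, 0, 0, 0, 0, 0.02, 0, 0, 0, 0, 0.02, 0, 0, 0, 0, 0.02, 0, 0, 0, 0, 0.02], grip_n=40)

```text
time_s: 20.9
position: [0.4483, -0.2603, 0.0632]
tool_rot: [[-0.001, 1.0, 0.001], [1.0, 0.001, -0.001], [-0.001, 0.001, -1.0]]
ft_force: [-0.7, 0.8, 6.5]
grip_width: 0.0286
gripper_force: 39.2
```

In the tool's units: -0.02 m is -0.4, -0.01 m is -0.2.

creep_tool(motion=[0, 0, -0.2, 0, 0.02, 0, 0, -0.4, 0, 0.02, 0, 0, -0.4, 0, 0.02, 0, 0, -0.4, 0, 0.02])

```text
time_s: 21.3
position: [0.4479, -0.2599, 0.1337]
tool_rot: [[-0.001, 1.0, 0.0], [1.0, 0.001, 0.0], [0.0, 0.0, -1.0]]
ft_force: [0.6, 0.1, -0.2]
grip_width: 0.0289
gripper_force: 39.6
```

creep_tool(motion=[0.26, 0.3, 0, 0, 0.02, 0.52, 0.6, 0, 0, 0.02, 0.52, 0.6, 0, 0, 0.02, 0.52, 0.6, 0, 0, 0.02, 0.52, 0.6, 0, 0, 0.02, 0.52, 0.6, 0, 0, 0.02, 0.25, 0.28, 0, 0, 0.02, 0.1, 0.12, 0, 0, 0.02, 0, 0, 0, 0, 0.02, 0, 0, 0, 0, 0.02])

```text
time_s: 22.3
position: [0.6322, -0.1001, 0.1325]
tool_rot: [[0.0, 1.0, -0.001], [1.0, -0.0, -0.0], [-0.0, -0.001, -1.0]]
ft_force: [0.2, -0.0, -1.2]
grip_width: 0.0284
gripper_force: 39.7
```

In the tool's units: 0.02 m is 0.4, 0.01 m is 0.2.

creep_tool(motion=[0, 0, 0.4, 0, 0.02, 0, 0, 0.2, 0, 0.02, 0, 0, 0.16, 0, 0.02, 0, 0, 0.04, 0, 0.02, 0, 0, 0, 0, 0.02, 0, 0, 0, 0, 0.02])

```text
time_s: 22.9
position: [0.6331, -0.0995, 0.0929]
tool_rot: [[-0.001, 1.0, 0.001], [1.0, 0.001, -0.0], [-0.0, 0.001, -1.0]]
ft_force: [-0.8, -0.3, -1.2]
grip_width: 0.0284
gripper_force: 39.8
```

In the tool's units: 0.001 m is 0.02.

creep_tool(motion=[0, 0, 0.02, 0, 0.02, 0, 0, 0.02, 0, 0.02, 0, 0, 0.02, 0, 0.02, 0, 0, 0, 0, 0.02])

```text
time_s: 23.3
position: [0.633, -0.0994, 0.0903]
tool_rot: [[-0.001, 1.0, 0.001], [1.0, 0.001, -0.0], [-0.0, 0.001, -1.0]]
ft_force: [-1.8, 0.8, 5.6]
grip_width: 0.0285
gripper_force: 40.3
```

Contact. I release, back off up and away to clear the view, then look again.

In the tool's units: -0.04 m is -0.8, -0.03 m is -0.6.

creep_tool(motion=[0, 0, 0, 0, 0.04, 0, 0, 0, 0, 0.05, 0, 0, 0, 0, 0.055, 0, 0, 0, 0, 0.055, 0, 0, -0.2, 0, 0.055, 0, 0, -0.6, 0, 0.055, 0, 0, -0.8, 0, 0.055, 0, 0, -0.6, 0, 0.055])

```text
time_s: 24.1
position: [0.6331, -0.0994, 0.2025]
tool_rot: [[-0.001, 1.0, 0.002], [1.0, 0.001, -0.001], [-0.001, 0.002, -1.0]]
ft_force: [1.0, -0.3, 0.2]
grip_width: 0.0548
gripper_force: 0.0
```

creep_tool(motion=[-0.4, -0.6, 0, 0, 0.055, -0.6, -0.8, 0, 0, 0.055, -0.6, -0.8, 0, 0, 0.055, -0.6, -0.8, 0, 0, 0.055, -0.8, -0.6, 0, 0, 0.055, -0.8, 0, 0, 0, 0.055, -0.6, 0, 0, 0, 0.055, 0, 0, 0, 0, 0.055])

```text
time_s: 24.9
position: [0.4525, -0.3229, 0.1998]
tool_rot: [[0.003, 1.0, 0.001], [1.0, -0.003, -0.002], [-0.002, 0.001, -1.0]]
ft_force: [-0.0, 1.0, -0.5]
grip_width: 0.0551
gripper_force: 0.0
```

Run:
```python
from h import *
T=eyes.get_image("top")["pixels"];S=eyes.get_image("side")["pixels"]
a=cv2.resize(T[150:300,120:440],(800,375),interpolation=cv2.INTER_CUBIC)
cv2.imwrite("pics/t4.png",a[:,:,::-1]);cv2.imwrite("pics/s4.png",cv2.resize(S[100:360,120:480],(800,578))[:,:,::-1]);cv2.imwrite("pics/t4full.png",T[:,:,::-1]);cv2.imwrite("pics/s4full.png",S[:,:,::-1])
```

```text
(no output)
```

View pics/t4.png

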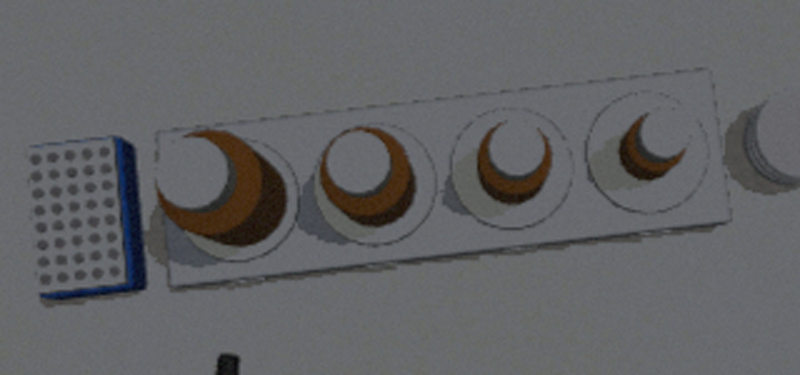

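View pics/s4.png

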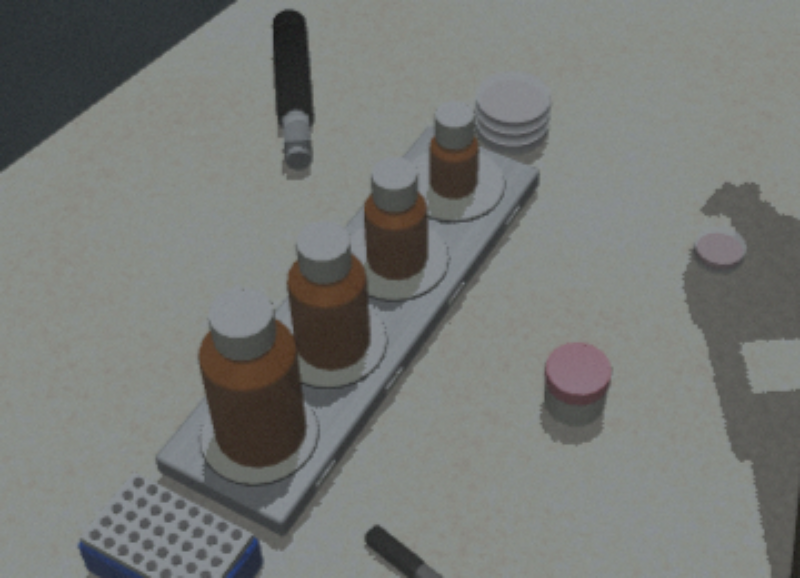

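The bottles stand upright in the order q, s, p, r from the tip box, and the jar is in place. The cap centres in the full top image are about (197.6,219.6), (263.6,214.4), (328.4,210) and (387.2,203.2). I check how well they are centred on the pads.

Run:
```python
from h import *
T,K,E=cam("top");S,Ks,Es=cam("side")
sc=np.array([360/800,260/578])
P=[(.593,.168),(.606,.0788),(.6197,-.0104),(.633,-.0997)]
for n,t,s,z,p in zip("qspr",((197.6,219.6),(263.6,214.4),(328.4,210),(387.2,203.2)),((242,312),(325,244),(396,175),(455,115)),(.155,.135,.118,.101),P):
    a=onz(K,E,t,z);b=onz(Ks,Es,np.array([120,100])+sc*s,z)
    print(n,fmt(a[:2]-p),fmt(b[:2]-p))
```

```text
q [-0.0002, -0.0032] [0.0011, -0.0033]
s [-0.0006, -0.0005] [-0.0029, 0.0006]
p [-0.0028, -0.0023] [-0.0029, -0.0]
r [-0.0006, -0.0005] [-0.0008, 0.0012]
```

```bash
python3 -c "
from rig import env, eyes, monitor, job;print(job.close_job())"
```

```text
the job is handed in; nothing more can be done
None
```

The four bottles stand upright on the pads, tallest to shortest from the tip box, each measured within about 4 mm of its pad's centre; the sample jar was left where it stood, and the job was handed in at about 25 s (the hand-in gave no verdict).

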